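# Empty the offcut bay of a divided sorting tray

## Task

Lift the two-bay sorting tray by its grip and tip its wooden offcuts out into the clear tub, keeping all the steel nuts in their own bay the whole time. Then set the tray back down flat on the board, about where it stood, and let go. Leave the tub, the tools and everything else where they are.

Things in the scene. Friction and masses are not known exactly. Their poses are not given: they have to be found in the camera images.
- tray_grip (a point): grip of the divided aluminium tray: centre of a plywood board 18 thick (x), 70 wide (y), standing on the divider from 48 to 108 above the tray's underside; this point is 82 above the underside. Axes as the tray's: x along its length, z up. The tray is loose, 0.2 to 0.4 kg empty, 240 long, 100 wide, side walls 40 high
- mouth_a (a point): middle of the edge of the tray's mouth at its +x end, 15 above the underside, 120 from the middle. The tray has two equal bays end to end, parted by a full-width divider 12 thick, 48 high. Bay floors are 4 above the underside; at each end, in place of a wall, the floor rises at 15 degrees over the last 40 to this open edge. Axes as the tray's
- mouth_b (a point): the like point at the tray's -x end. The metal is slick: with an end tipped down by 40 degrees or more (up to 37 may not be enough) that bay's parts slide out over its mouth, while those in the other bay slide against the divider and stay; below 70 degrees nothing gets over the divider
- tub_in (a point): the clear plastic storage tub, open on top, 240 (x) by 170 (y), 75 high, walls 4, 0.35 to 0.65 kg, loose on the table; this point is the centre of its inner floor, 4 above its underside; z up
- board: the pale butcher-block board, fixed, 400 (x) by 340 (y), 30 thick; origin at the centre of its underside, so its top is 30 above the origin. The tray starts on the half of it nearer the robot
- offcut0_c (a point): beech offcut 18 x 44 x 14 high (as it starts), 12 g, loose in one bay of the tray; its centre
- offcut1_c (a point): beech offcut 18 x 36 x 16 high (as it starts), 12 g, loose in one bay of the tray; its centre
- offcut2_c (a point): beech offcut 18 x 50 x 13 high (as it starts), 12 g, loose in one bay of the tray; its centre
- nut0_c (a point): steel hex nut, 26 across flats, 13 high, 35 g, loose in the other bay of the tray; its centre
- nut1_c (a point): steel hex nut, 26 across flats, 13 high, 35 g, loose in the other bay of the tray; its centre
- nut2_c (a point): steel hex nut, 26 across flats, 13 high, 35 g, loose in the other bay of the tray; its centre
- hammer: club hammer lying on the board's far edge: square steel head 100 x 45 x 45, grey and black handle 200 long. Bystander; origin under its head
- chisel: wooden-handled chisel 210 long, 22 wide, lying on the board beside the tray. Bystander; origin under its handle end
- jar: squat white wax jar 52 across, 60 high, on the table between the board and the tub. Bystander; origin under its centre
- block: dark wooden block 90 x 45 x 40 on the table between the board and the tub, nearer the robot. Bystander; origin under its centre
There are look-alikes about, which are no part of the job. What is shaped like the part that bears offcut2_c but blue, orange or red is not meant.

How it is judged:
By the outcome, as a careful person would: the job done as asked, in the order asked, and still so for the second after the job is handed in, with the robot touching nothing.
It also fails if it takes over 64 s, if anything falls off the work surface, if the arm or the gripper's body presses on something with over 40 N, if the wrist force passes 120 N, or if a joint passes its speed limit or range.

## Robot

A 6-joint arm with a two-finger parallel gripper is mounted at the origin on the work surface. World frame = base frame: x ahead of the robot, y to its left, z up, the work surface at z = 0. Lengths are in mm, angles in rad, forces in N, time in s.
With the tool pointing down it reaches from about 375 to 925 mm from the base axis. Payload 5.7 kg.
Tool frame: the origin (TCP) lies at the very end of the fingers, on their centre line; the grasp point (between the pads) lies 19 mm behind it; z points along the fingers, y is the line along which they close (so a half turn about z gives the same grasp; the last joint's range is limited). The gripper opens to 85 mm and grips with 20 to 120 N. Pads are 22 mm wide; open, the fingers measure 114 mm over their backs; the gripper's body (76 mm by 85 mm) begins 54 mm behind the grasp point. The pads swing forward as they close: fully open they stand 13 mm farther back than shut.
Start: joints at [1.133, 0.359, 1.51, -0, 1.272, -0.115], TCP at [190.326, 568.981, 231.267] pointing down, gripper open.
Joint ranges: [-2.97, 2.97], [-1.01, 2.36], [0.21, 2.38], [-0.96, 4.11], [0.2, 2.71], [-2.98, 2.98]. Speed limits (rad/s): [2.39, 2.39, 3.14, 3.14, 3.14, 3.14].

## Interface

Orientations are given as [roll, pitch, yaw] about the fixed x, y, z axes, in that order (R = Rz(yaw) Ry(pitch) Rx(roll)).
In Python, from workcell import r, eoat, solve_ik, telemetry, eyes gives the robot as it stands. The module is installed in compiled form; this text tells all that it offers. Calls block until the motion is done:
- r.movep(position, orientation): joint-space move of the TCP to a pose.
- r.movel(position, frame=None, rate=150): straight line of the TCP; frame=None keeps the orientation; rate is the mean speed in mm/s.
- r.move_joints(angles): joint-space move.
- eoat.set_gripper(opening): finger opening in mm; the grip force is fixed at half the most; returns when the fingers have stopped.
- r.pause(seconds).
- solve_ik(position, orientation): joint angles nearest the present ones, or None.
- telemetry.get_state(): the state.
- eyes.get_image(name): name is "scene" or "top" or "wrist"; returns a dict with "color" (400x640x3 uint8, blue, green, red), "vfov" (degrees; the focal length in pixels is half the picture's height over the tangent of half this angle, whatever the lens; pixels are square), "cx", "cy" (the principal point, pixels), "extrinsics" (4x4, takes a point from camera to world coordinates). Camera axes: x right, y down, z forward; pixel columns grow to the right and rows downward; lengths in mm; the calibration is good to about 2 mm. The wrist camera is an equidistant fisheye: a pixel r from the principal point sees the ray r / f radians off the axis. A picture is of the moment at which its call begins. There is no depth.
A pose or a line that the arm cannot do raises r.IKError and nothing moves.
- r.hand_in(): hands the job in; it is judged then, once.
The state is a dict: "clock": time; "joints": joint angles; "joint_velocities": joint speeds; "joint_efforts": joint torques, N m; "position": TCP position; "tool_rot": TCP orientation; "force": force on the tool from outside, world axes, zero at the start; "ft_torque": the same for the moment, N m; "gripper_width": finger opening in mm; "grasp_force": force on a finger pad.
Only numpy, scipy, OpenCV 4.12 (cv2) and the standard library are available. Lean on these libraries where they do the work, as an engineer would, in place of code of your own. Each camera call takes 0.05 s, during which the arm holds its last target. There are 200 camera calls.

## Working session

There is one attempt and no reset: what is moved stays moved. The work goes in short steps, each a Python script; the robot and the scene stay as the last script left them, time stands still between calls to the robot, and variables do not carry over. Pictures are saved under pics/ and viewed, at most 10 in all, crops included, and the job is handed in when it is done.

```bash
mkdir -p pics; cat > h.py <<'E'
import numpy as np, cv2
from workcell import r, eoat, solve_ik, telemetry, eyes
def cam(n):
    d=eyes.get_image(n); f=200/np.tan(np.radians(d["vfov"])/2); return d,f
def ray(d,uv,fish=False):
    f=200/np.tan(np.radians(d["vfov"])/2)
    x=(uv[0]-d["cx"]); y=(uv[1]-d["cy"])
    if fish:
        q=np.hypot(x,y); t=q/f; v=np.array([x/q*np.sin(t),y/q*np.sin(t),np.cos(t)]) if q>0 else np.array([0,0,1.])
    else: v=np.array([x/f,y/f,1])
    E=np.array(d["extrinsics"]); return E[:3,3],E[:3,:3]@v
def atz(d,uv,z,fish=False):
    o,v=ray(d,uv,fish); return o+v*(z-o[2])/v[2]
def proj(d,p):
    f=200/np.tan(np.radians(d["vfov"])/2)
    E=np.array(d["extrinsics"]); c=E[:3,:3].T@(np.array(p)-E[:3,3]); return c[:2]/c[2]*f+[d["cx"],d["cy"]]
E
python3 - <<'E'
from h import *
import pickle
for n in ["scene","top"]:
    d,f=cam(n); pickle.dump(d,open(n+".pkl","wb"))
    cv2.imwrite(f"pics/{n}0.png",cv2.resize(d["color"],(800,500),interpolation=cv2.INTER_CUBIC))
    print(n,d["vfov"],d["cx"],d["cy"],np.round(d["extrinsics"],3).tolist())
E
```

```text
scene 53.09442415422819 318.23388778310675 202.92871836155476 [[0.432, 0.728, -0.532, 1216.886], [0.902, -0.359, 0.241, -264.226], [-0.015, -0.584, -0.811, 1242.856], [0.0, 0.0, 0.0, 1.0]]
top 46.530652452480304 318.7004030568417 196.10749632347253 [[0.003, -0.985, 0.172, 225.85], [-1.0, 0.002, 0.03, 51.813], [-0.03, -0.172, -0.985, 1384.966], [0.0, 0.0, 0.0, 1.0]]
```

View pics/scene0.png

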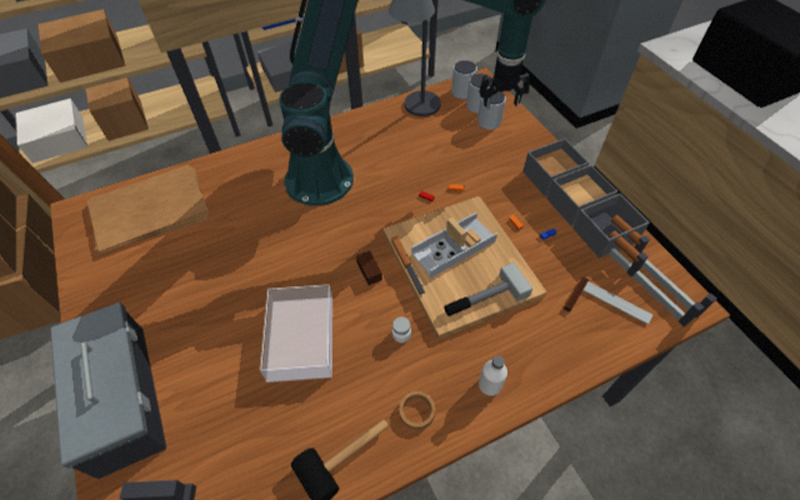

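View pics/top0.png

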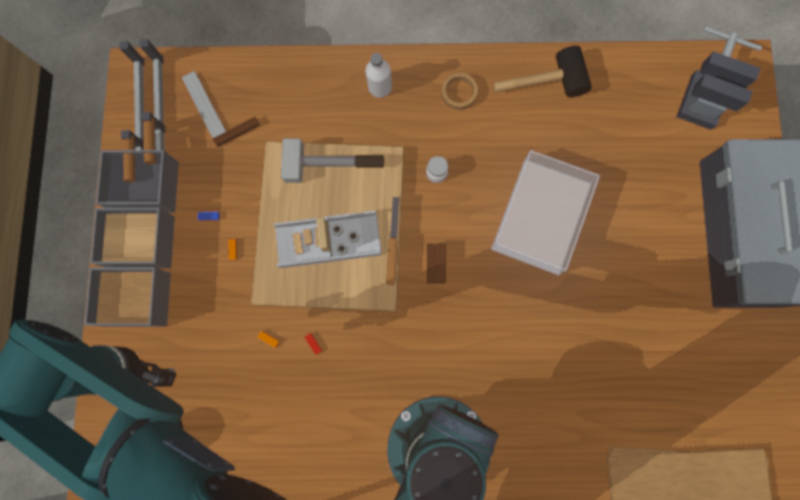

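The scene view shows the tray at about (452,245), with the offcuts in the far right bay, the nuts in the left bay and the tub at (298,332). In the top view, the tray corners are near (275,225) to (382,262), the grip is at (322,233), the offcuts are on the left (+y) and the tub centre is at (546,212). I'll enlarge both to measure.

```bash
python3 - <<'E'
import pickle,cv2,numpy as np
d=pickle.load(open("top.pkl","rb"))["color"]
a=d[100:250,195:355]; b=d[105:235,335:490]
cv2.imwrite("pics/c1.png",cv2.resize(a,(640,600),interpolation=cv2.INTER_CUBIC))
cv2.imwrite("pics/c2.png",cv2.resize(b,(620,520),interpolation=cv2.INTER_CUBIC))
E
```

```text
(no output)
```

View pics/c1.png

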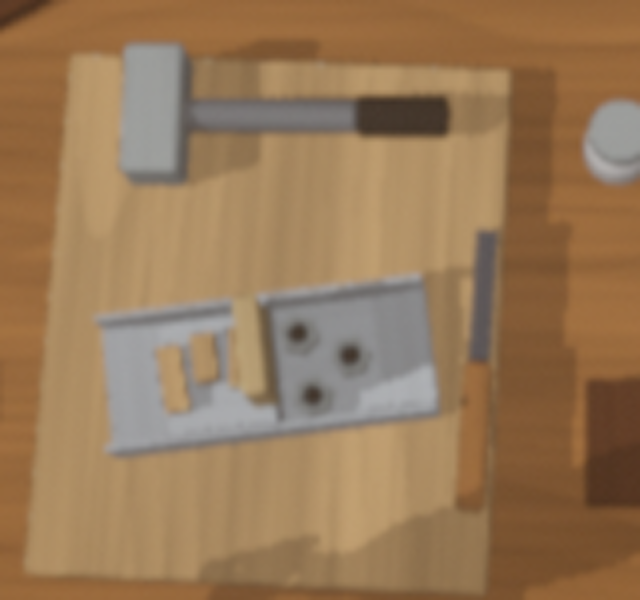

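View pics/c2.png

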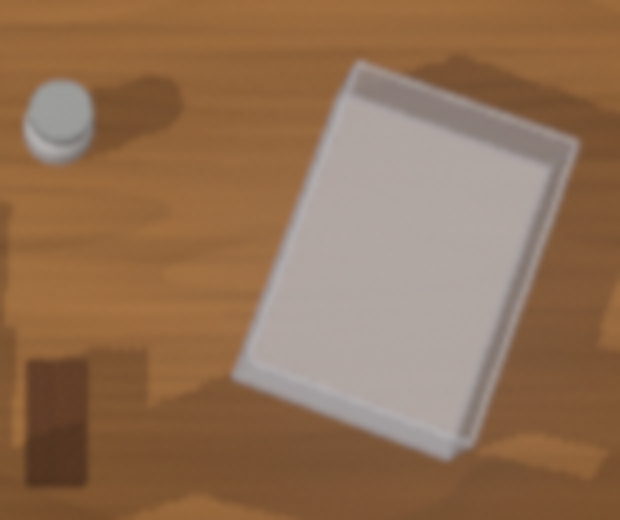

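The tray wall corners in crop 1 are at (98,318), (420,277), (438,412) and (108,452), and the grip top runs from (245,299) to (257,392). The nuts are at (298,332), (350,355) and (313,396), and the offcuts sit left of the grip. In crop 2, the tub rim corners are at (358,62), (580,142), (472,445) and (237,374).

```bash
python3 - <<'E'
from h import *
import pickle
d=pickle.load(open("top.pkl","rb"))
def P(l,o,z): return np.array([atz(d,(o[0]+u/4-.5+.125,o[1]+v/4-.5+.125),z) for u,v in l])
def rep(n,a): print(n,np.round(a[:,:2],1).tolist(),np.round(a.mean(0),1))
t=P([(98,318),(420,277),(438,412),(108,452)],(195,100),70);rep("tray",t)
ax=(t[0]+t[3]-t[1]-t[2]);print("len",np.linalg.norm(ax)/2,"yaw",np.degrees(np.arctan2(ax[1],ax[0])),"w",np.linalg.norm(t[0]-t[3]),np.linalg.norm(t[1]-t[2]))
rep("grip",P([(245,299),(257,392)],(195,100),138))
u=P([(358,62),(580,142),(472,445),(237,374)],(335,105),75);rep("tub",u)
for i in range(4): print(np.linalg.norm(u[i]-u[i-1]),np.degrees(np.arctan2(*(u[i]-u[i-1])[1::-1])))
rep("board",P([(70,57),(510,70),(487,592),(25,573)],(195,100),30))
rep("jar",P([(618,132)],(195,100),60))
rep("block",P([(25,362),(88,360),(86,487),(26,487)],(335,105),40))
rep("chisel",P([(487,232),(470,508)],(195,100),40))
rep("ham",P([(155,112),(445,115)],(195,100),60))
print(telemetry.get_state()["clock"])
E
```

```text
tray [[506.5, 381.4], [536.1, 147.1], [436.8, 133.2], [408.2, 370.2]] [471.9 258.   70. ]
len 237.3820639589535 yaw 97.03444677124274 w 98.9386712257145 100.2564045299703
grip [[505.0, 262.8], [440.0, 252.9]] [472.5 257.9 138. ]
tub [[679.5, -216.4], [617.9, -373.6], [397.3, -285.9], [448.4, -122.6]] [ 535.8 -249.6   75. ]
249.41432276938076 -22.100056373944053
168.85032515513873 -111.40281947986894
237.3284582296026 158.32022652285684
171.1643215013739 72.64092192375199
board [[720.1, 421.2], [707.0, 82.9], [310.9, 99.0], [324.4, 437.6]] [515.6 260.2  30. ]
jar [[647.8, 2.3]] [647.8   2.3  60. ]
block [[463.7, 27.3], [465.0, -18.8], [371.6, -16.3], [371.6, 27.1]] [418.    4.8  40. ]
chisel [[577.3, 99.6], [371.0, 111.3]] [474.1 105.5  40. ]
ham [[665.6, 347.3], [661.8, 130.5]] [663.7 238.9  60. ]
0.1
```

```bash
cat >> h.py <<'E'
from scipy.spatial.transform import Rotation as Ro
Z=np.array([0,0,1.])
def pose(g,adeg,th,flip=1):
    "TCP pose for grip point g, offcut-mouth heading adeg, tipped th degrees"
    a=np.array([np.cos(np.radians(adeg)),np.sin(np.radians(adeg)),0]); c,s=np.cos(np.radians(th)),np.sin(np.radians(th))
    a2=a*c-Z*s; z2=Z*c+a*s
    y=flip*a2; R=np.column_stack([np.cross(y,-z2),y,-z2])
    return (np.array(g)-19*z2).tolist(), Ro.from_matrix(R).as_euler('xyz').tolist()
def grip_from_mouth(m,adeg,th):
    a=np.array([np.cos(np.radians(adeg)),np.sin(np.radians(adeg)),0]); c,s=np.cos(np.radians(th)),np.sin(np.radians(th))
    return np.array(m)-120*(a*c-Z*s)+67*(Z*c+a*s)
G0=np.array([472.2,258,112]); A0=97.5
TUB=np.array([536,-249.6])
E
python3 - <<'E'
from h import *
def show(*k):
    q=solve_ik(*k); return None if q is None else np.round(q,2).tolist()
for f in (1,-1):
    print(f,show(*pose(G0,A0,0,f)),show(*pose(G0+[0,0,100],A0,0,f)))
    for ad in (69.5,159.5,249.5,-20.5):
        a=np.array([np.cos(np.radians(ad)),np.sin(np.radians(ad))])
        m=np.r_[TUB-(45 if ad in(159.5,-20.5) else 70)*a,100]
        for th in (0,20,40,55):
            g=grip_from_mouth(m,ad,th); print(ad,th,np.round(g),show(*pose(g,ad,th,f)))
E
```

```text
1 [0.37, 0.44, 1.79, -0.0, 0.91, -1.33] [0.37, 0.31, 1.69, -0.0, 1.14, -1.33]
69.5 0 [ 469. -428.  167.] [-0.85, 0.49, 1.52, 0.0, 1.13, -2.06]
69.5 20 [ 480. -399.  204.] [-0.62, 0.42, 1.6, -0.39, 1.07, -1.65]
69.5 40 [ 494. -361.  228.] [-0.37, 0.46, 1.64, -0.77, 1.17, -1.22]
69.5 55 [ 507. -328.  237.] None
159.5 0 [ 691. -307.  167.] None
159.5 20 [ 662. -297.  204.] [-0.55, 0.43, 1.58, 0.09, 0.79, 2.9]
159.5 40 [ 624. -282.  228.] [-0.61, 0.29, 1.93, 0.6, 0.29, 2.36]
159.5 55 [ 591. -270.  237.] [-0.68, 0.3, 2.19, 2.37, 0.38, 0.55]
249.5 0 [603. -72. 167.] [-0.23, 0.45, 1.59, -0.0, 1.1, 1.7]
249.5 20 [ 592. -100.  204.] [-0.49, 0.41, 1.61, 0.37, 1.19, 1.29]
249.5 40 [ 578. -138.  228.] [-0.73, 0.48, 1.6, 0.65, 1.4, 0.97]
249.5 55 [ 565. -171.  237.] [-0.87, 0.59, 1.57, 0.8, 1.58, 0.81]
-20.5 0 [ 381. -192.  167.] [-0.63, 0.22, 1.97, -0.0, 0.95, -0.27]
-20.5 20 [ 410. -202.  204.] [-0.56, 0.4, 1.64, -0.07, 1.45, -0.18]
-20.5 40 [ 448. -217.  228.] [-0.52, 0.63, 1.32, -0.11, 1.89, -0.16]
-20.5 55 [ 481. -229.  237.] [-0.5, 0.81, 1.09, -0.14, 2.19, -0.16]
-1 [0.37, 0.44, 1.79, -0.0,
[... 345 characters left out ...]
]
159.5 20 [ 662. -297.  204.] [-0.55, 0.43, 1.58, 0.09, 0.79, -0.24]
159.5 40 [ 624. -282.  228.] [-0.61, 0.29, 1.93, 0.6, 0.29, -0.78]
159.5 55 [ 591. -270.  237.] [-0.68, 0.3, 2.19, 2.37, 0.38, -2.59]
249.5 0 [603. -72. 167.] [-0.23, 0.45, 1.59, 0.0, 1.1, -1.45]
249.5 20 [ 592. -100.  204.] [-0.49, 0.41, 1.61, 0.37, 1.19, -1.85]
249.5 40 [ 578. -138.  228.] [-0.73, 0.48, 1.6, 0.65, 1.4, -2.17]
249.5 55 [ 565. -171.  237.] [-0.87, 0.59, 1.57, 0.8, 1.58, -2.33]
-20.5 0 [ 381. -192.  167.] [-0.63, 0.22, 1.97, -0.0, 0.95, 2.87]
-20.5 20 [ 410. -202.  204.] [-0.56, 0.4, 1.64, -0.07, 1.45, 2.96]
-20.5 40 [ 448. -217.  228.] None
-20.5 55 [ 481. -229.  237.] [-0.5, 0.81, 1.09, -0.14, 2.19, 2.98]
```

```bash
python3 - <<'E'
from h import *
t=telemetry.get_state()["clock"]
r.movep(*pose(G0+[0,0,90],A0,0,1))
s=telemetry.get_state(); print(t,s["clock"],np.round(s["joints"],3),np.round(s["position"],1))
d,f=cam("wrist"); cv2.imwrite("pics/w1.png",cv2.resize(d["color"],(800,500),interpolation=cv2.INTER_CUBIC))
import pickle; pickle.dump(d,open("w1.pkl","wb")); print(d["vfov"],np.round(d["extrinsics"],2).tolist())
E
```

```text
0.1 1.6583 [ 0.373  0.321  1.702  0.     1.118 -1.329] [472.  258.7 183.1]
65.70646984690485 [[-0.13, 0.95, 0.27, 403.06], [0.99, 0.13, 0.04, 249.11], [0.0, 0.27, -0.96, 324.53], [0.0, 0.0, 0.0, 1.0]]
```

View pics/w1.png

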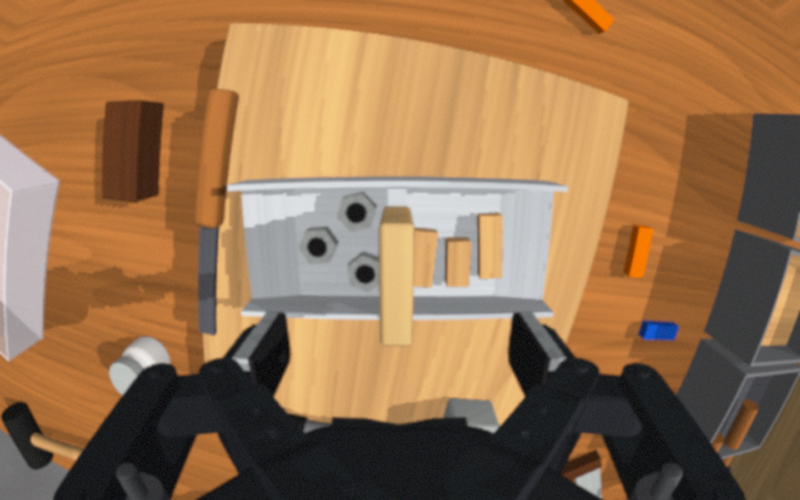

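The wrist view shows the grip top running from (397,222) to (397,345), centred between the fingers at (280) and (515) and square to them. The three nuts are in the left bay and the three offcuts in the right. I'll check the grip centre, then descend and close.

```bash
python3 - <<'E'
from h import *
import pickle
d=pickle.load(open("w1.pkl","rb"))
c=[atz(d,(u/1.25,v/1.25),138,True) for u,v in [(382,223),(412,223),(412,345),(381,345)]]
print(np.round(c,1).tolist(),np.round(np.mean(c,0),1))
p,o=pose(G0,A0,0,1)
r.movel(p,rate=120)
s=telemetry.get_state(); print(np.round(s["force"],1))
eoat.set_gripper(0)
s=telemetry.get_state(); print(s["clock"],s["gripper_width"],s["grasp_force"],np.round(s["force"],1),np.round(s["position"],1))
E
```

```text
[[441.8, 246.0, 138.0], [439.8, 260.7, 138.0], [507.0, 270.4, 138.0], [509.2, 253.5, 138.0]] [474.4 257.6 138. ]
[ 0.2 -0.8  0.6]
3.2333 17.102675375771426 59.56071674823761 [-0.2 -1.   3.8] [472.5 258.   93.4]
```

```bash
cat >> h.py <<'E'
AT=-20.5
aT=np.array([np.cos(np.radians(AT)),np.sin(np.radians(AT))])
M=np.r_[TUB-45*aT,100]
UP=G0+[0,0,110]; OVER=np.r_[grip_from_mouth(M,AT,0)[:2],222]
def line(g,ad,th,rate):
    p,o=pose(g,ad,th,1); r.movel(p,o,rate=rate)
def rep(s=""):
    t=telemetry.get_state(); print(s,round(t["clock"],2),np.round(t["joints"],2),round(t["gripper_width"],1),np.round(t["force"],1))
E
python3 - <<'E'
from h import *
line(G0+[0,0,110],A0,0,80); rep("lift")
line(OVER,AT,0,140); rep("over")
line(grip_from_mouth(M+[0,0,10],AT,20),AT,20,60); rep("20")
d,f=cam("scene"); cv2.imwrite("pics/s1.png",cv2.resize(d["color"][110:350,150:470],(800,600),interpolation=cv2.INTER_CUBIC))
E
```

```text
lift 4.76 [ 0.37  0.3   1.68 -0.    1.16 -1.33] 17.5 [-0.6  0.2 -3.9]
over 8.18 [-0.63  0.14  1.9   0.    1.1  -0.27] 17.2 [ 0.4 -0.1 -3.7]
20 8.74 [-0.56  0.38  1.63 -0.07  1.47 -0.18] 17.5 [-0.5  0.5 -4.2]
```

View pics/s1.png

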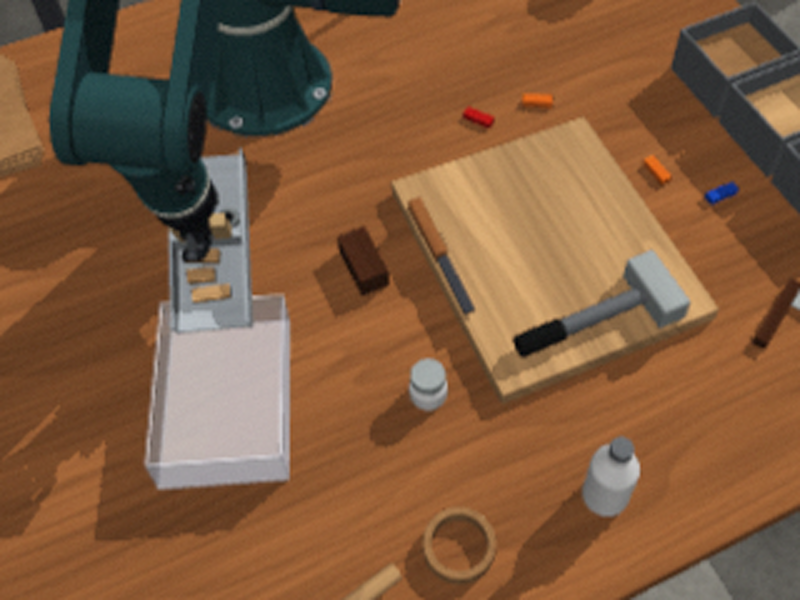

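The picture shows the tray at 20° with its mouth at (212,327), inside the tub (rim x 160–287), all parts still in. The tub's long axis runs along the tipping direction, which leaves plenty of room. The mouth sits about 10 mm to one side, so I'll shift it and then tip.

```bash
python3 - <<'E'
from h import *
m=M+[3.5,9,0]
for th in (35,43,50):
    line(grip_from_mouth(m,AT,th),AT,th,35); rep(th)
r.pause(1.0); rep()
d,f=cam("scene"); cv2.imwrite("pics/s2.png",cv2.resize(d["color"][110:350,150:470],(800,600),interpolation=cv2.INTER_CUBIC))
E
```

```text
35 9.8 [-0.51  0.56  1.4  -0.09  1.78 -0.14] 17.7 [-0.4 -0.2 -4.1]
43 10.47 [-0.5   0.66  1.27 -0.1   1.95 -0.14] 17.2 [ 0.4  0.  -4.2]
50 11.07 [-0.49  0.75  1.16 -0.12  2.09 -0.15] 17.3 [-0.1  0.5 -3.2]
 12.07 [-0.49  0.75  1.16 -0.12  2.09 -0.15] 17.2 [-0.7  0.3 -3.6]
```

View pics/s2.png

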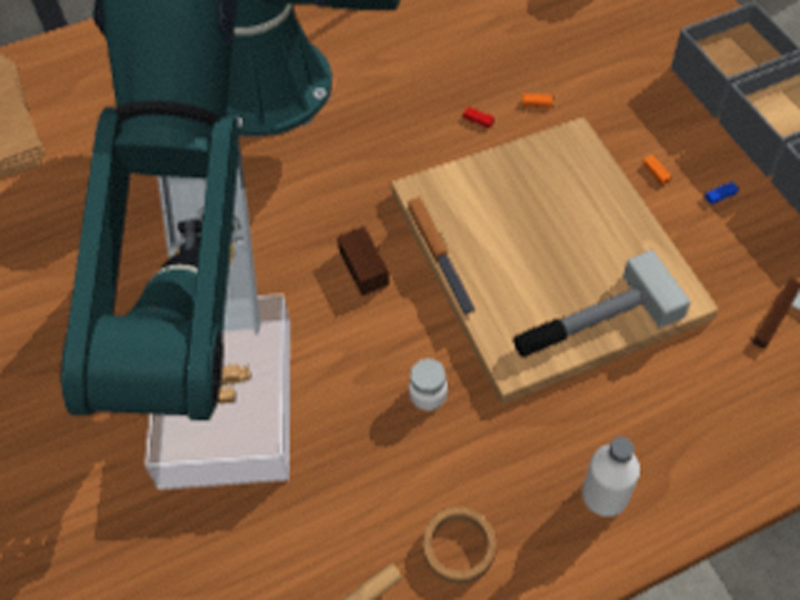

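Offcuts are lying in the tub near (235,372) and (226,395), but the arm hides some of the view. I'll level the tray and look again before carrying it back.

```bash
python3 - <<'E'
from h import *
m=M+[3.5,9,0]
line(grip_from_mouth(m,AT,35),AT,35,60)
line(grip_from_mouth(m+[0,0,10],AT,20),AT,20,60)
line(OVER,AT,0,60); rep()
d,f=cam("scene"); cv2.imwrite("pics/s3.png",cv2.resize(d["color"][150:330,170:410],(800,600),interpolation=cv2.INTER_CUBIC))
E
```

```text
14.04 [-0.63  0.14  1.9  -0.    1.1  -0.27] 17.4 [ 1.  -0.2 -3.8]
```

View pics/s3.png

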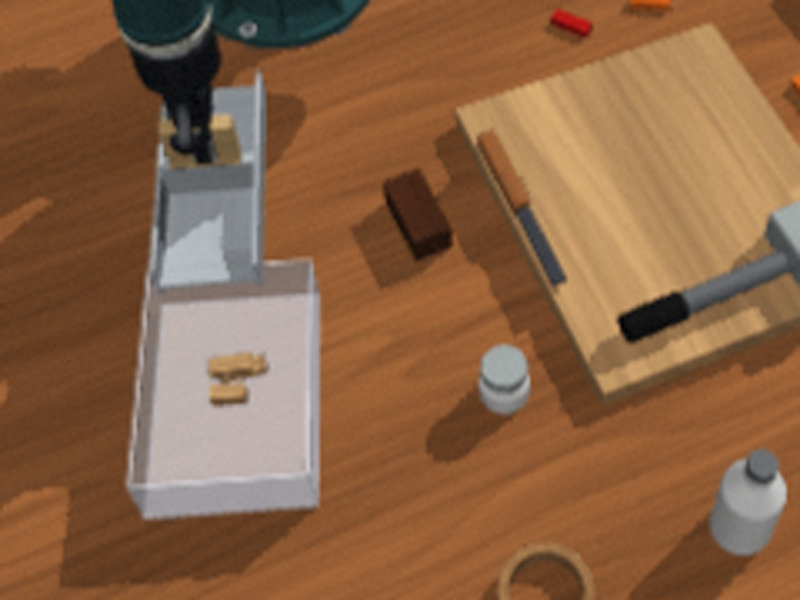

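The offcut bay is empty and all the offcuts are in the tub around (237,375). Next I'll carry the tray back and set it down.

```bash
python3 - <<'E'
from h import *
line(UP,A0,0,140); line(G0+[0,0,15],A0,0,100); r.pause(.2); rep("near")
for dz in (6,3,1,0):
    line(G0+[0,0,dz],A0,0,15); t=telemetry.get_state()["force"]; print(dz,np.round(t,1))
    if t[2]>2: break
r.pause(.3); rep("down")
eoat.set_gripper(85); rep("open")
line(G0+[0,0,90],A0,0,100)
d,f=cam("wrist"); cv2.imwrite("pics/w2.png",cv2.resize(d["color"],(800,500),interpolation=cv2.INTER_CUBIC)); rep()
E
```

```text
near 18.82 [ 0.37  0.42  1.78 -0.    0.95 -1.33] 17.3 [-0.6 -0.7 -3.8]
6 [-0.6 -0.5 -3.6]
3 [ 0.4  0.2 -4.1]
1 [-1.3  0.7 -3.6]
0 [-1.5  0.3  1.3]
down 20.75 [ 0.37  0.44  1.79  0.    0.91 -1.33] 17.5 [-2.2 -0.7  5.3]
open 21.42 [ 0.37  0.44  1.79 -0.    0.91 -1.33] 84.8 [ 0.4 -0.  -0.1]
 22.52 [ 0.37  0.32  1.7   0.    1.12 -1.33] 85.1 [ 0.   0.5 -0.2]
```

View pics/w2.png

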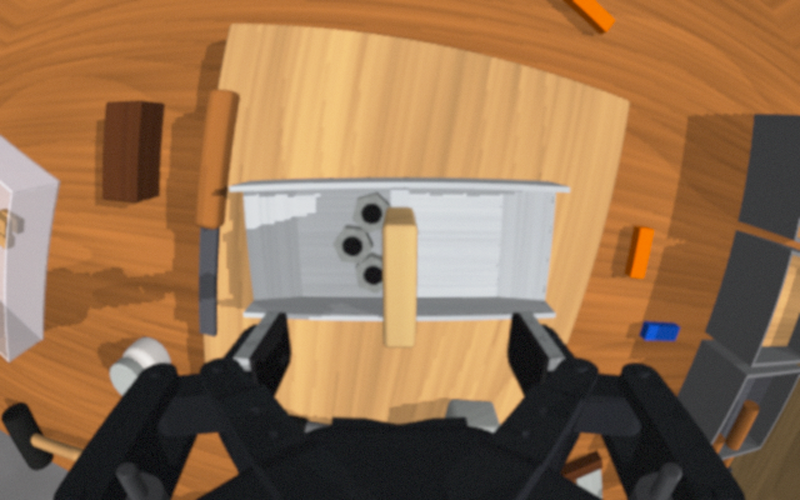

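The tray stands flat where it was (corners (230,187) to (568,187)). All three nuts are in their bay at (371,213), (351,246) and (373,275), the offcut bay is empty, and nothing else has moved.

```bash
python3 - <<'E'
from h import *
print(r.hand_in())
E
```

```text
the job is handed in; nothing more can be done
None
```

The offcuts are in the tub, the nuts stayed in their bay, and the tray is back flat on the board and released; the job was handed in at about 22.5 s on the robot's clock, with no result returned.

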